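Stand the porcelain on its matching kiln setters

ROBOT

A 6-joint arm with a two-finger parallel gripper is mounted at the origin on the work surface. World frame = base frame: x ahead of the robot, y to its left, z up, the work surface at z = 0. Lengths are in mm, angles in degrees, forces in N, time in s.
With the tool pointing down it reaches from about 425 to 925 mm from the base axis. Payload 12.5 kg.
Tool frame: the origin (TCP) lies at the very end of the fingers, on their centre line; the grasp point (between the pads) lies 19 mm behind it; z points along the fingers, y is the line along which they close (so a half turn about z gives the same grasp; the last joint's range is limited). The gripper opens to 85 mm and grips with 20 to 120 N. Pads are 22 mm wide; open, the fingers measure 114 mm over their backs; the gripper's body (76 mm by 85 mm) begins 54 mm behind the grasp point. The pads swing forward as they close: fully open they stand 13 mm farther back than shut.
Start: joints at [64.653, 28.126, 89.318, -0, 62.55, -6.05], TCP at [206.526, 589.908, 231.327] pointing down, gripper open.
Joint ranges: [-177.58, 177.58], [-47.91, 125.51], [2.72, 160], [-65.01, 245.01], [3.68, 167.84], [-153.87, 153.87]. Speed limits (degrees/s): [127.2, 127.2, 159.86, 180, 180, 180].

INTERFACE

Orientations are given as [roll, pitch, yaw] about the fixed x, y, z axes, in that order (R = Rz(yaw) Ry(pitch) Rx(roll)).
In Python, from bench import state, get_image, hand_in, look_for gives the robot as it stands. The module is installed in compiled form; this text tells all that it offers.
- The arm moves only by the shell command python3 -m inch 'ROWS' [OPENING] [FORCE]. ROWS is JSON, a list of rows, each a list of 2 entries, a list of its own where there are three numbers: the shift along the tool's x, y, z in mm, then the turn about the tool's z in rad. A call has 1 to 12 rows; each row is the pose to reach, as a shift and turn from the pose commanded when the call began, along the tool's axes at that moment; what a row does not reach only later rows make up. A row lasts 1/12 s, in which the tool goes at most 41.7 mm and 7.16 degrees, less where a joint would pass 70% of its speed; a pose out of reach is approached as far as the arm can. A call with a gripper value outside its range is refused whole. OPENING is the opening, from 0 (shut) to 1 (fully open), set as the call begins (- or left out, the last holds). The fingers move at their own pace and stop on an object; FORCE is the grip in N (left out, the last holds). Time passes only in rows, so rows that repeat a pose let the fingers close. It gives the time, the measured TCP pose, the force, the opening and the grip force at its end, in the units of the state.
- state(): the state, without advancing time (a new reading comes with each control period).
- get_image(name): name is "side" or "top" or "wrist"; returns a dict with "color" (400x640x3 uint8, red, green, blue), "depth" (400x640 float32, mm along the optical axis (not along the pixel's ray), 0 where there is no reading), "fov_y" (degrees; the focal length in pixels is half the picture's height over the tangent of half this angle, whatever the lens; pixels are square), "cx", "cy" (the principal point, pixels), "D" ([k1, k2, p1, p2, k3] as OpenCV has them; the pictures are not rectified), "R" (3x3) and "t" (3): a world point X has camera coordinates R X + t; the wrist camera has in their place "hand_eye" (4x4, takes a point from camera to tool coordinates, whose origin is the TCP and whose axes are the flange's). Camera axes: x right, y down, z forward; pixel columns grow to the right and rows downward; lengths in mm; the calibration is good to about 2 mm. A picture is of the moment at which its call begins: read the wrist's pose just before it.
- hand_in(): hands the job in; it is judged then, once.
Trained networks look in the newest picture that a camera, given by its name, has taken for a name from the list of things; names that differ only in an ending like _2 or _b are one class to them, and where a whole thing is asked for, a point or a joint stands for the part that bears it (a point fixed in the world has none). Each returns a list of dicts, best first, with "p" (0 to 1); they miss things now and then, are a little off and sometimes report something else, mostly with a low value. They report only what shows in the picture. A call takes as long as a camera call. They do not tell look-alikes from the thing itself.
- look_for(camera, thing): "pixel" ([row, column] in pixels, amid what is visible of it).
The state is a dict: "clock": time; "joint_pos": joint angles; "joint_vel": joint speeds; "effort": joint torques, N m; "eef_pos": TCP position; "tcp_rot": TCP orientation; "ft_force": force on the tool from outside, world axes, zero at the start; "torque": the same for the moment, N m; "width": finger opening in mm; "grip_force": force on a finger pad.
Only numpy, scipy, OpenCV 4.12 (cv2) and the standard library are available. Lean on these libraries where they do the work, as an engineer would, in place of code of your own. Each camera call takes 0.05 s, during which the arm holds its last target. There are 200 camera calls.

TASK

Get the white ware ready for the kiln: stand the round cup, the square pot, the oblong dish and the long flat test tile each on the fireclay setter of its own shape, upright, in the middle of the setter and turned square with it. The tile still has one end pressed under the firebrick in the plywood rack: draw it out flat through the rack's open front, and leave the brick lying where it is.

Things in the scene. Friction and masses are not known exactly. Their poses are not given: they have to be found in the camera images.
- cup: white porcelain straight-sided round cup with thin blue lines, open top, 56 mm across, 62 mm tall, wall 4 mm, about 0.15 kg; origin at the centre of its underside, z up. It belongs on setter_round, any yaw.
- pot: white porcelain square pot with thin blue lines, open top, 48 x 48 mm, 60 mm tall, wall 4 mm, about 0.15 kg; origin at the centre of its underside, x and y along its sides, z up. It belongs on setter_square, any quarter turn.
- dish: white porcelain oblong low dish with a thin blue line, open top, 88 mm (its x) by 44 mm (its y), 28 mm tall, wall 4 mm, about 0.12 kg; origin at the centre of its underside, z up. It belongs on setter_oblong, either way round.
- tile: long flat white test tile, 160 (x) x 40 (y) x 7 mm, 0.09 kg, four blue stripes on its free part, lying on the table; origin at the centre of its underside, z up. Its -x end is free and sticks 92 to 100 mm out of the rack's front; its +x end is 51 to 59 mm under the brick. Grip across the 40 mm; drawn 75 mm along its own -x it is clear of the rack. Belongs on setter_long, either way round.
- setter_round: flat fixed slab of pale buff unglazed fireclay, 8 mm thick, its top 8 mm above the table; round, 76 mm across; origin at the centre of its underside, z up
- setter_square: flat fixed slab of pale buff unglazed fireclay, 8 mm thick, its top 8 mm above the table; 68 x 68 mm, sides along its x and y; origin at the centre of its underside, z up
- setter_oblong: flat fixed slab of pale buff unglazed fireclay, 8 mm thick, its top 8 mm above the table; 108 mm (its x) by 64 mm (its y); origin at the centre of its underside, z up
- setter_long: flat fixed slab of pale buff unglazed fireclay, 8 mm thick, its top 8 mm above the table; 180 mm (its x) by 60 mm (its y), the longest of the four; origin at the centre of its underside, z up
- brick: cream firebrick, 62 (x) x 114 (y) x 48 mm, 0.7 kg; origin under its centre, 7 mm above the table. Rests on the tile's end and on a fixed plywood rack of the same place and yaw: 82 (x) x 120 (y) mm, ledges 7 mm high beside a 60 mm wide gap for the tile, stops 14 mm high 3 mm before and behind the brick; gap open in front (-x), barred at the rear. It stays put as the tile is drawn out level.
Mind the look-alikes: they are no part of the job. What is shaped like the cup but orange or pink is not meant. Of the things that look like the tile, take the one that is nearest to the robot's base at the start.

How it is judged (in metres and radians):
At the end, for the whole second after the job is handed in: Cup, pot, dish and tile each flat on the top of the setter of its shape: height within 3 mm, tilt < 0.08 rad, centre within 12 mm, sides within 0.17 rad (pot any quarter turn, dish and tile either way round, cup any yaw), released, at rest; brick flat, at rest, within 15 mm of its start (horizontal distance between cup and setter_round below 0.012 m and z of cup in the frame of setter_round between 0.006 and 0.011 m and angle between each of cup, pot, dish, tile, brick's own z axis and vertical below 0.08 rad and linear speed of each of cup, pot, dish, tile, brick below 0.02 m/s and angular speed of each of cup, pot, dish, tile below 0.2 rad/s and horizontal distance between pot and setter_square below 0.012 m and z of pot in the frame of setter_square between 0.006 and 0.011 m and (angle between the x axis of pot and the x axis of setter_square, either way round below 0.17 rad or angle between the x axis of pot and the y axis of setter_square, either way round below 0.17 rad) and horizontal distance between dish and setter_oblong below 0.012 m and z of dish in the frame of setter_oblong between 0.006 and 0.011 m and angle between the x axis of dish and the x axis of setter_oblong, either way round below 0.17 rad and horizontal distance between tile and setter_long below 0.012 m and z of tile in the frame of setter_long between 0.006 and 0.011 m and angle between the x axis of tile and the x axis of setter_long, either way round below 0.17 rad and distance of brick from where it was at the start of the episode below 0.015 m); the robot touches nothing.
It fails at once if the brick is moved by more than 15 mm or tipped (distance of brick from where it was at the start of the episode above 0.015 m or angle between brick's own z axis and vertical above 0.15 rad).
It also fails if it takes over 106 s, if anything falls off the work surface, if the arm or the gripper's body presses on something with over 40 N, if the wrist force passes 120 N, or if a joint passes its speed limit or range.

## Working session

There is one attempt and no reset: what is moved stays moved. The work goes in short steps, Python scripts to look and compute and a shell command to move; the robot and the scene stay as the last step left them, time stands still between calls to the robot, and variables do not carry over. Pictures are saved under pics/ and viewed, at most 14 in all, crops included, and the job is handed in when it is done.

```bash
mkdir -p pics
cat > h.py <<'E'
import numpy as np,cv2,json
from bench import state,get_image,look_for,hand_in
from scipy.spatial.transform import Rotation as Ro
def cam(name):
    s=state(); g=get_image(name)
    if name=="wrist":
        T=np.eye(4); T[:3,:3]=Ro.from_euler('xyz',s['tcp_rot'],degrees=True).as_matrix(); T[:3,3]=s['eef_pos']
        W=T@np.array(g['hand_eye'])
    else:
        W=np.eye(4); R=np.array(g['R']); W[:3,:3]=R.T; W[:3,3]=-R.T@np.array(g['t'])
    g['W']=W; f=200/np.tan(np.radians(g['fov_y'])/2); g['K']=np.array([[f,0,g['cx']],[0,f,g['cy']],[0,0,1.]]); return g
def rays(g,px): # px Nx2 (col,row)
    u=cv2.undistortPoints(np.array(px,float).reshape(-1,1,2),g['K'],np.array(g['D'],float))[:,0]
    return np.c_[u,np.ones(len(u))]
def atz(g,px,z):
    d=rays(g,px)@g['W'][:3,:3].T; o=g['W'][:3,3]; k=(z-o[2])/d[:,2]; return o+d*k[:,None]
def cloud(g):
    v,u=np.mgrid[0:400,0:640]; r=rays(g,np.c_[u.ravel(),v.ravel()])*g['depth'].reshape(-1,1)
    return (r@g['W'][:3,:3].T+g['W'][:3,3]).reshape(400,640,3)
def proj(g,X):
    Wi=np.linalg.inv(g['W']); p,_=cv2.projectPoints(np.array(X,float).reshape(-1,3),cv2.Rodrigues(Wi[:3,:3])[0],Wi[:3,3],g['K'],np.array(g['D'],float)); return p[:,0]
E
python3 - <<'E'
from h import *
s=state(); print({k:np.round(v,2).tolist() for k,v in s.items()})
for n in ["top","side"]:
    g=cam(n); cv2.imwrite(f'pics/{n}0.png',g['color'][:,:,::-1]); np.save(n+'0.npy',g,allow_pickle=True)
    P=cloud(g)
    print(n,g['fov_y'],g['D'],g['W'][:3,3].round())
    for t in "cup pot dish tile setter_round setter_square setter_oblong setter_long brick".split():
        print(t,[(np.round(d['pixel']).tolist(),round(d['p'],2),P[int(d['pixel'][0]),int(d['pixel'][1])].round().tolist()) for d in look_for(n,t)])
E
```

```text
{'clock': 0.0, 'joint_pos': [64.65, 28.16, 89.35, -0.0, 62.55, -6.05], 'joint_vel': [0.09, -0.12, -0.01, 0.07, 0.15, 0.02], 'effort': [-0.0, -61.85, -26.16, -0.0, 0.0, 0.0], 'eef_pos': [206.4, 589.69, 230.72], 'tcp_rot': [-179.93, -0.01, 160.7], 'ft_force': [0.21, -0.65, -0.31], 'torque': [0.02, 0.02, 0.01], 'grip_force': 0.0, 'width': 85.52}
top 56.866633383246345 [-0.05858268  0.          0.          0.          0.        ] [402.  51. 924.]
cup [([211.0, 188.0], 0.91, [553.0, 393.0, 5.0]), ([195.0, 159.0], 0.81, [593.0, 472.0, 7.0]), ([172.0, 188.0], 0.75, [659.0, 407.0, 2.0])]
pot [([267.0, 191.0], 0.86, [414.0, 376.0, 6.0])]
dish [([265.0, 259.0], 0.95, [423.0, 206.0, 3.0])]
tile [([120.0, 242.0], 0.94, [805.0, 275.0, 2.0]), ([221.0, 339.0], 0.67, [535.0, 13.0, 5.0]), ([130.0, 389.0], 0.59, [783.0, -117.0, 7.0])]
setter_round [([202.0, 249.0], 0.94, [579.0, 238.0, 10.0])]
setter_square [([201.0, 430.0], 0.7, [593.0, -219.0, 7.0])]
setter_oblong [([274.0, 422.0], 0.58, [409.0, -192.0, 6.0])]
setter_long [([231.0, 485.0], 0.91, [516.0, -360.0, 6.0])]
brick [([188.0, 344.0], 0.9, [611.0, 4.0, 56.0])]
side 45.442786480533734 [0.02101477 0.         0.         0.         0.        ] [ 366. -777.  841.]
cup [([125.0, 306.0], 0.95, [640.0, 364.0, 52.0]), ([132.0, 272.0], 0.87, [533.0, 349.0, 56.0]), ([118.0, 284.0], 0.63, [590.0, 440.0, 40.0]), ([227.0, 301.0], 0.33, [536.0, 14.0, 5.0])]
pot [([140.0, 227.0], 0.56, [407.0, 341.0, 58.0])]
dish [([176.0, 243.0], 0.73, [431.0, 229.0, 17.0])]
tile [([150.0, 367.0], 0.89, [795.0, 260.0, 6.0]), ([249.0, 420.0], 0.63, [787.0, -129.0, 5.0]), ([227.0, 300.0], 0.57, [535.0, 8.0, 8.0])]
setter_round [([169.0, 298.0], 0.83, [581.0, 224.0, 9.0])]
setter_square [([297.0, 348.0], 0.92, [583.0, -215.0, 6.0])]
setter_oblong [([309.0, 266.0], 0.62, [411.0, -198.0, 8.0])]
setter_long [([370.0, 333.0], 0.71, [506.0, -363.0, 8.0])]
brick [([218.0, 334.0], 0.87, [608.0, -22.0, 53.0])]
```

View pics/top0.png

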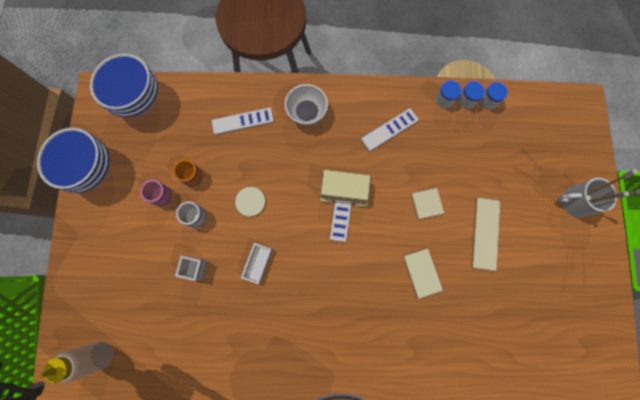

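View pics/side0.png

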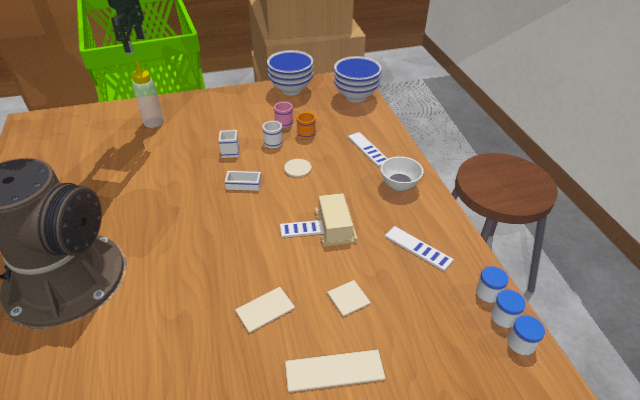

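The top picture shows these candidates:
- **Cups:** white (col 190, row 214), pink (153, 192), orange (185, 171). I take the white one.
- **Tiles:** (242, 120), (390, 130) and the one under the brick (340, 220). The brick one is nearest the base, so I take it.
- **Pot and dish:** pot (190, 268), dish (257, 263).
- **Setters:** round (250, 202), square (428, 203), oblong (423, 273), long (486, 234).

The side picture agrees with this.

```bash
cat > m.py <<'E'
from h import *
def rect(p):
    (c,(w,h),a)=cv2.minAreaRect(p.astype(np.float32)); 
    if w<h: w,h,a=h,w,a+90
    a=(a+90)%180-90
    return [round(float(x),1) for x in (*c,w,h,a)]
def mask(g,kind):
    hsv=cv2.cvtColor(np.ascontiguousarray(g['color']),cv2.COLOR_RGB2HSV); H,S,V=[hsv[...,i].astype(int) for i in range(3)]
    if kind=='buff': return ((S>20)&(S<95)&(V>150)&(H>12)&(H<40)).astype(np.uint8)
    return (((S<28)&(V>90))|((H>100)&(H<135)&(S>60))).astype(np.uint8)
def blob(g,kind,X,z):
    m=mask(g,kind); n,l,st,c=cv2.connectedComponentsWithStats(m)
    u,v=proj(g,[X])[0]; vv,uu=np.nonzero(m); i=np.argmin((uu-u)**2+(vv-v)**2); b=(l==l[vv[i],uu[i]])
    cs,_=cv2.findContours(b.astype(np.uint8),cv2.RETR_EXTERNAL,cv2.CHAIN_APPROX_NONE); px=max(cs,key=len)[:,0]
    return atz(g,px,z)[:,:2]
E
cat > a.py <<'E'
from m import *
for n in ["top","side"]:
    g=np.load(n+'0.npy',allow_pickle=True).item(); P=cloud(g)
    for t,X in dict(setter_round=[581,230,8],setter_square=[588,-217,8],setter_oblong=[410,-195,8],setter_long=[511,-361,8]).items():
        print(n,t,rect(blob(g,'buff',X,8)))
    for t,X,h,r in [('cup',[543,370],62,45),('pot',[410,360],60,45),('dish',[425,216],28,62),('tile',[535,11],7,58),('brick',[608,-8],55,75)]:
        q=P[(np.hypot(P[...,0]-X[0],P[...,1]-X[1])<r)&(abs(P[...,2]-h)<6)]
        print(n,t,len(q),q[:,2].mean().round(1),rect(q[:,:2]))
        if t!='brick': print('   ',rect(blob(g,'w',[*X,h],h)))
g=np.load('top0.npy',allow_pickle=True).item()
c=g['color'][155:295,130:380,::-1]; cv2.imwrite('pics/crop0.png',cv2.resize(c,None,fx=3,fy=3,interpolation=cv2.INTER_CUBIC))
E
python3 a.py
```

```text
top setter_round [583.2, 237.8, 74.6, 73.9, -43.0]
top setter_square [585.4, -214.3, 68.6, 68.1, -77.2]
top setter_oblong [410.1, -197.1, 109.0, 65.2, 18.9]
top setter_long [509.6, -362.5, 180.8, 60.1, -7.1]
top cup 144 60.6 [540.5, 373.0, 55.6, 54.9, -54.0]
    [539.4, 370.6, 55.6, 52.9, -88.8]
top pot 163 58.9 [411.4, 362.7, 49.2, 47.1, 78.7]
    [411.7, 360.4, 49.2, 47.8, 79.1]
top dish 212 27.0 [426.8, 210.5, 89.2, 45.1, -18.3]
    [426.3, 208.6, 87.0, 46.3, -17.8]
top tile 800 5.6 [536.8, 10.0, 112.0, 111.6, 25.0]
    [537.8, 7.0, 101.8, 39.0, -7.0]
top brick 1168 54.1 [618.8, -2.1, 113.9, 63.2, 83.7]
side setter_round [581.4, 233.6, 79.6, 73.9, 44.9]
side setter_square [585.4, -217.3, 70.2, 68.4, -76.9]
side setter_oblong [410.1, -199.6, 108.7, 66.6, 18.1]
side setter_long [509.9, -365.5, 180.1, 63.0, -7.3]
side cup 97 59.6 [539.0, 370.9, 56.8, 54.2, 67.7]
    [532.9, 333.2, 127.7, 52.0, 78.1]
side pot 109 57.7 [411.1, 364.0, 56.2, 48.1, 80.0]
    [409.2, 322.7, 126.2, 50.1, 86.5]
side dish 202 25.9 [425.1, 210.1, 90.4, 50.5, -19.6]
    [424.9, 195.8, 91.7, 72.7, -15.1]
side tile 726 5.5 [535.4, 9.1, 110.9, 108.3, -15.7]
    [537.4, 4.1, 101.6, 44.6, -7.8]
side brick 911 54.2 [619.4, -3.0, 119.2, 62.5, 83.7]
```

View pics/crop0.png

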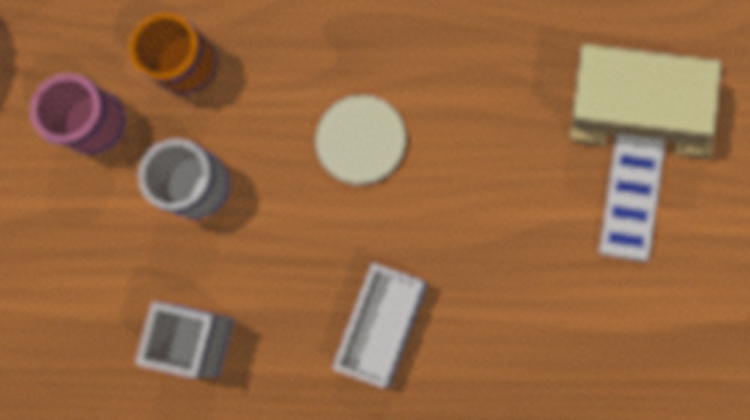

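The crop confirms the choices: white cup (col 180, row 175 in the crop), pot (180, 340), dish (380, 325) and the striped tile under the brick (635, 200). All sizes match the specification. Pot goes first.

```bash
cat > d.py <<'E'
import sys
from h import *
s=state(); a=[float(v) for v in sys.argv[1:]]
p=np.array(s['eef_pos']); yaw=s['tcp_rot'][2]
for k in range(0,len(a),4):
    x,y,z,w=a[k:k+4]; c,sn=np.cos(np.radians(yaw)),np.sin(np.radians(yaw)); d=np.array([x,y,z])-p
    dw=(w-yaw+180)%360-180
    print('shift',np.round([d[0]*c+d[1]*sn, d[0]*sn-d[1]*c, -d[2]],1),'turn',round(-np.radians(dw),3), 'j6',round(np.degrees(np.arctan2(y,x))+90-w,0))
print('t',round(s['clock'],2),np.round(p,1),'rot',np.round(s['tcp_rot'],1),'w',round(s['width'],1),'g',round(s['grip_force'],1),'F',np.round(s['ft_force'],1))
E
python3 d.py 411.4 362.5 110 169.3 411.4 362.5 26 169.3
```

```text
shift [-268.5 -146.9  121.3] turn -0.15 j6 -38.0
shift [-268.5 -146.9  205.3] turn -0.15 j6 -38.0
t 1.0 [206.5 589.9 231.3] rot [180.    0.  160.7] w 85.5 g 0.0 F [-0.7 -0.4  0.7]
```

```bash
python3 -m inch '[[[-268.5,-147,100],-0.15],[[-268.5,-147,100],-0.15],[[-268.5,-147,100],-0.15],[[-268.5,-147,100],-0.15],[[-268.5,-147,100],-0.15],[[-268.5,-147,100],-0.15],[[-268.5,-147,100],-0.15],[[-268.5,-147,100],-0.15],[[-268.5,-147,100],-0.15],[[-268.5,-147,100],-0.15]]' 1 40
cat > w.py <<'E'
import sys
from m import *
g=cam('wrist'); P=cloud(g)
i=sys.argv[1]
if len(sys.argv)>5: cv2.imwrite(f'pics/{sys.argv[5]}.png',g['color'][:,:,::-1])
X=[float(v) for v in sys.argv[2:5]]
if i=='buff': print(i,rect(blob(g,'buff',[*X[:2],8],8)))
else:
    h,r=X[2],float(i); q=P[(np.hypot(P[...,0]-X[0],P[...,1]-X[1])<r)&(abs(P[...,2]-h)<6)&(g['depth']>0)]
    print(len(q),q[:,2].mean().round(1) if len(q) else '',rect(q[:,:2]) if len(q) else '')
E
python3 w.py 45 411 362 60 w1; python3 d.py 411.4 362.5 26 169.3
```

```text
clock: 1.83
eef_pos: [412.2, 361.3, 130.9]
tcp_rot: [-180.0, -0.0, 169.1]
ft_force: [0.2, 0.2, 0.2]
width: 85.7
grip_force: 0.0
1787 59.2 [410.2, 361.4, 48.9, 48.3, -10.8]
shift [  0.3   0.2 105.3] turn -0.001 j6 -38.0
t 1.88 [411.6 362.3 131.3] rot [180.   -0.  169.2] w 85.7 g 0.0 F [0.5 0.6 0.6]
```

View pics/w1.png

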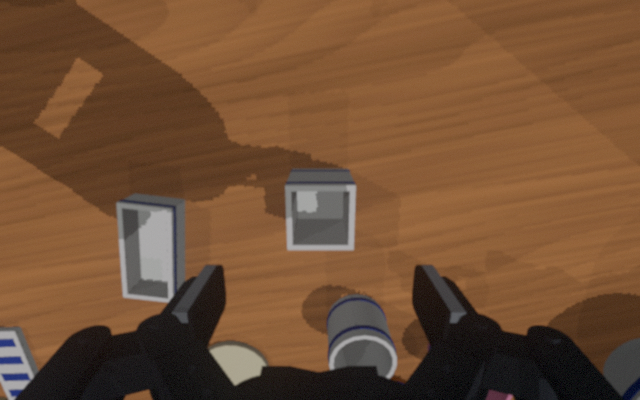

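The wrist view shows the pot square between the fingers (col 320, row 215), the dish at (152, 248) and the white cup at (360, 345). Its measurement agrees to within 1–2 mm.

```bash
python3 -m inch '[[[0.5,0.5,40],0],[[1,0.5,75],0],[[1,0.5,100],0],[[1,0.5,106],0],[[1,0.5,106],0]]' 1 && python3 -m inch '[[[0,0,0],0],[[0,0,0],0],[[0,0,0],0],[[0,0,0],0],[[0,0,0],0],[[0,0,0],0],[[0,0,0],0]]' 0 40; python3 -m inch '[[[0,0,-30],0],[[0,0,-70],0],[[0,0,-110],0],[[0,0,-110],0]]'; python3 d.py 585.4 -216 135 103
```

```text
clock: 2.3
eef_pos: [409.4, 363.7, 24.4]
tcp_rot: [-179.9, -0.1, 169.4]
ft_force: [0.1, 0.7, 0.6]
width: 85.3
grip_force: 0.0
clock: 2.88
eef_pos: [411.0, 363.7, 27.0]
tcp_rot: [179.9, 0.1, 169.3]
ft_force: [-1.7, 1.8, 7.1]
width: 47.5
grip_force: 40.9
clock: 3.22
eef_pos: [412.6, 364.7, 142.7]
tcp_rot: [179.5, 0.4, 169.3]
ft_force: [1.0, 0.2, -1.5]
width: 47.2
grip_force: 43.0
shift [-277.6 -538.6    7.7] turn 1.157 j6 -33.0
t 3.22 [412.6 364.7 142.7] rot [179.5   0.4 169.3] w 47.2 g 43.0 F [ 1.   0.2 -1.5]
```

```bash
python3 -m inch '[[[-11,-21,0],0.08],[[-28,-55,0],0.17],[[-47,-90,0],0.26],[[-66,-126,0],0.35],[[-85,-162,0],0.45],[[-104,-198,0],0.55],[[-123,-234,0],0.65],[[-142,-270,0],0.75],[[-161,-306,0],0.85],[[-180,-342,0],0.95],[[-199,-378,0],1.05],[[-214,-410,0],1.157]]'; python3 d.py 585.4 -216 135 103
```

```text
clock: 4.22
eef_pos: [545.2, -82.1, 135.8]
tcp_rot: [179.9, 0.0, 102.7]
ft_force: [0.8, 0.6, -2.3]
width: 47.5
grip_force: 42.9
shift [-139.4    9.9    0.8] turn -0.006 j6 -33.0
t 4.22 [545.2 -82.1 135.8] rot [179.9   0.  102.7] w 47.5 g 42.9 F [ 0.8  0.6 -2.3]
```

```bash
python3 -m inch '[[[-25,2,0],0],[[-62,4.5,0],0],[[-100,7,0],0],[[-130,9.5,0],0],[[-139.5,10,0],0],[[-139.5,10,0],0],[[-139.5,10,0],0]]'; python3 w.py buff 585 -216 8 w2;python3 d.py 585.4 -216 34 103
```

```text
clock: 4.8
eef_pos: [585.2, -212.8, 135.2]
tcp_rot: [-180.0, -0.0, 103.0]
ft_force: [-0.5, 1.0, -2.3]
width: 47.2
grip_force: 42.9
buff [582.3, -203.0, 66.0, 37.9, 13.0]
shift [ -3.8  -0.7 101.3] turn 0.0 j6 -33.0
t 4.85 [ 585.2 -212.1  135.3] rot [-180.   -0.  103.] w 47.6 g 42.9 F [ 0.7  0.5 -1.6]
```

View pics/w2.png

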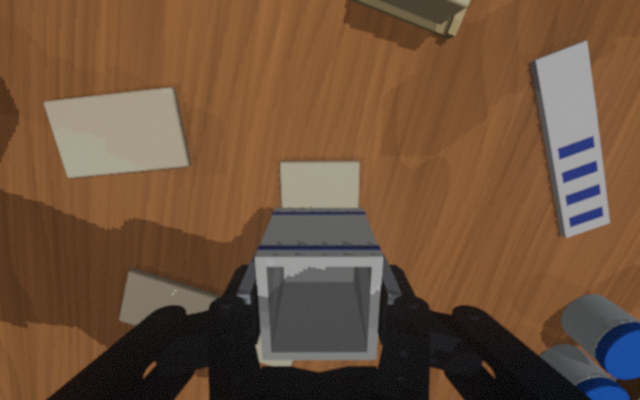

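The setter's far edge is visible ahead of the pot (cols 280–360, row 160), which puts its centre at about (585.7, -217). Lowering now.

```bash
python3 -m inch '[[[-2,-0.5,35],0],[[-4.5,-0.5,70],0],[[-4.5,-0.5,92],0],[[-4.5,-0.5,98],0],[[-4.5,-0.5,101],0],[[-4.5,-0.5,101.5],0],[[-4.5,-0.5,101.5],0]]'; python3 -m inch '[[[0,0,0],0],[[0,0,0],0],[[0,0,0],0],[[0,0,0],0]]' 0.9;  python3 -m inch '[[[0,0,-30],0],[[0,0,-70],0],[[0,0,-110],0],[[0,0,-130],0],[[0,0,-130],0]]' 1; python3 d.py 585.4 -216 34 103
python3 w.py 45 585 -216 68
```

```text
clock: 5.43
eef_pos: [586.5, -216.4, 35.0]
tcp_rot: [180.0, 0.0, 103.1]
ft_force: [-0.6, 1.2, 1.4]
width: 47.5
grip_force: 43.2
clock: 5.77
eef_pos: [586.4, -217.6, 34.0]
tcp_rot: [180.0, 0.0, 103.0]
ft_force: [-1.1, -0.4, -0.5]
width: 76.5
grip_force: 0.0
clock: 6.18
eef_pos: [587.9, -218.4, 169.0]
tcp_rot: [179.6, 0.3, 103.0]
ft_force: [0.2, 0.8, 0.2]
width: 85.8
grip_force: 0.0
shift [  2.9  -1.9 135. ] turn 0.0 j6 -33.0
t 6.18 [ 587.9 -218.4  169. ] rot [179.6   0.3 103. ] w 85.8 g 0.0 F [0.2 0.8 0.2]
1362 67.3 [585.2, -218.0, 48.7, 48.0, -76.9]
```

The pot stands within 2 mm of the setter's centre and is square with it. Next I hover over the tile.

```bash
python3 d.py 542 6 140 173
```

```text
shift [228.4   6.6  26.2] turn -1.222 j6 -82.0
t 6.23 [ 587.  -218.   166.2] rot [179.8   0.2 103. ] w 85.9 g 0.0 F [-0.1 -0.2 -0.2]
```

```bash
python3 -m inch '[[[20,0,5],-0.1],[[50,1,10],-0.22],[[85,2,15],-0.34],[[120,3,20],-0.46],[[155,4,25],-0.58],[[190,5,25],-0.7],[[215,6,25],-0.82],[[228,6.5,25],-0.94],[[228.5,6.5,25],-1.06],[[228.5,6.5,25],-1.16],[[228.5,6.5,25],-1.222],[[228.5,6.5,25],-1.222]]'
python3 - <<'E'
from m import *
g=cam('wrist'); cv2.imwrite('pics/w3.png',g['color'][:,:,::-1]); P=cloud(g)
print(rect(blob(g,'w',[520,8,7],7)))
q=P[(np.hypot(P[...,0]-619,P[...,1]+3)<75)&(abs(P[...,2]-55)<5)]; print('brick',rect(q[:,:2]),len(q))
E
python3 d.py 542 6 1 173
```

```text
clock: 7.23
eef_pos: [540.6, 6.7, 137.5]
tcp_rot: [180.0, -0.1, 173.2]
ft_force: [0.5, -0.6, 0.2]
width: 85.2
grip_force: 0.0
[536.9, 6.0, 102.2, 40.1, -7.3]
brick [617.8, -3.1, 114.5, 64.1, 83.9] 9480
shift [ -1.4  -0.4 136.7] turn -0.001 j6 -82.0
t 7.28 [540.7   6.5 137.7] rot [ 1.800e+02 -1.000e-01  1.729e+02] w 85.3 g 0.0 F [0.6 0.3 0.8]
```

View pics/w3.png

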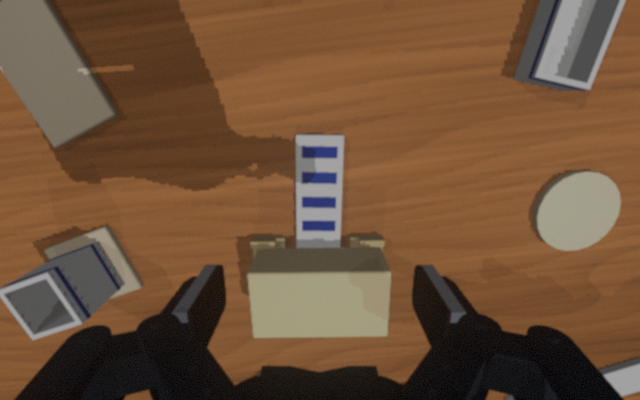

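The tile's free part runs from its end at (320, 135) to the rack at (320, 245), with the brick behind it. The measured 102 × 40 mm at yaw -7.3° fits the sizes given. Descending.

```bash
python3 -m inch '[[[1,0,35],0],[[2,0.5,75],0],[[2.5,0.5,110],0],[[2.5,0.5,125],0],[[2.5,0.5,131],0],[[2.5,0.5,134],0],[[2.5,0.5,135],0],[[2.5,0.5,135],0]]' 0.75; python3 d.py 538 5.9 1 173
```

```text
clock: 7.95
eef_pos: [539.2, 7.2, 4.5]
tcp_rot: [180.0, 0.1, 173.0]
ft_force: [0.4, 0.6, -0.8]
width: 63.9
grip_force: 0.0
shift [ 1.  -1.4  3.5] turn -0.0 j6 -82.0
t 7.95 [539.2   7.2   4.5] rot [1.80e+02 1.00e-01 1.73e+02] w 63.9 g 0.0 F [ 0.4  0.6 -0.8]
```

```bash
python3 -m inch '[[[0.5,-0.8,1.5],0],[[0.5,-0.8,2.5],0],[[0.5,-0.8,2.8],0],[[0.5,-0.8,2.8],0],[[0.5,-0.8,2.8],0]]'; python3 -m inch '[[[0,0,0],0],[[0,0,0],0],[[0,0,0],0],[[0,0,0],0],[[0,0,0],0],[[0,0,0],0],[[0,0,0],0]]' 0.3 40; python3 d.py 538 5.9 1 173
```

```text
clock: 8.37
eef_pos: [538.3, 6.5, 1.3]
tcp_rot: [180.0, 0.0, 173.0]
ft_force: [-0.1, 0.2, 1.0]
width: 64.5
grip_force: 0.0
clock: 8.95
eef_pos: [538.2, 6.5, 1.4]
tcp_rot: [180.0, 0.0, 173.0]
ft_force: [-0.9, -0.2, 5.2]
width: 38.5
grip_force: 39.6
shift [ 0.1 -0.6  0.4] turn 0.0 j6 -82.0
t 8.95 [538.2   6.5   1.4] rot [180.   0. 173.] w 38.5 g 39.6 F [-0.9 -0.2  5.2]
```

```bash
python3 -m inch '[[[3,0,0],0],[[9,0,0],0],[[16,0,0],0],[[23,0,0],0],[[30,0,0],0],[[37,0,0],0],[[45,0,0],0],[[53,0,0],0],[[61,0,0],0],[[69,0,0],0],[[76,0,0],0],[[80,0,0],0]]'; python3 d.py 538 5.9 1 173
python3 - <<'E'
from m import *
g=cam('wrist'); P=cloud(g); cv2.imwrite('pics/w4.png',g['color'][:,:,::-1])
g=cam('top');P=cloud(g)
q=P[(np.hypot(P[...,0]-619,P[...,1]+3)<75)&(abs(P[...,2]-55)<5)]; print('brick',rect(q[:,:2]),len(q))
E
```

```text
clock: 9.95
eef_pos: [458.0, 16.3, 1.4]
tcp_rot: [180.0, 0.1, 173.0]
ft_force: [2.4, -0.6, 5.6]
width: 38.2
grip_force: 40.5
shift [-80.6  -0.6   0.4] turn 0.0 j6 -82.0
t 9.95 [458.   16.3   1.4] rot [1.80e+02 1.00e-01 1.73e+02] w 38.2 g 40.5 F [ 2.4 -0.6  5.6]
brick [618.7, -2.0, 113.9, 62.5, 84.1] 1162
```

View pics/w4.png

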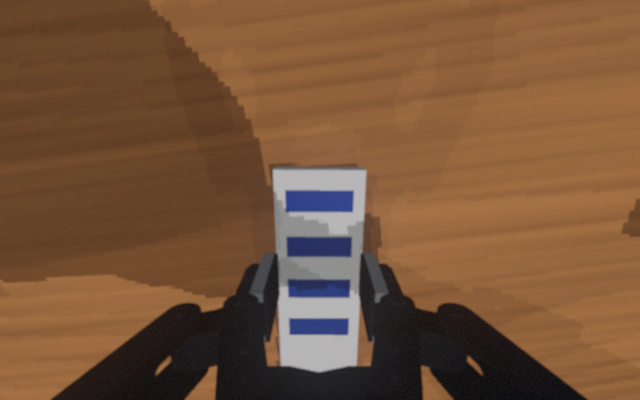

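The tile is drawn clear and held straight in the fingers, with its end at (320, 170). The brick has not moved. Lifting.

```bash
python3 -m inch '[[[6,0,-3],0],[[8,0,-15],0],[[8,0,-40],0],[[8,0,-75],0],[[8,0,-105],0],[[8,0,-110],0],[[8,0,-110],0]]'; python3 w.py 130 480 14 117 w5; python3 d.py 482.5 -360.5 112 172.8
```

```text
clock: 10.63
eef_pos: [450.3, 17.3, 112.3]
tcp_rot: [180.0, 0.1, 173.0]
ft_force: [0.8, 0.2, -1.0]
width: 38.2
grip_force: 40.5
17201 117.9 [450.9, 14.4, 111.8, 63.1, -18.3]
shift [ -78.3 -371.1   -1. ] turn 0.004 j6 -120.0
t 10.68 [449.9  17.4 111. ] rot [180.   0. 173.] w 38.2 g 40.5 F [-0.3  0.6 -0.5]
```

View pics/w5.png

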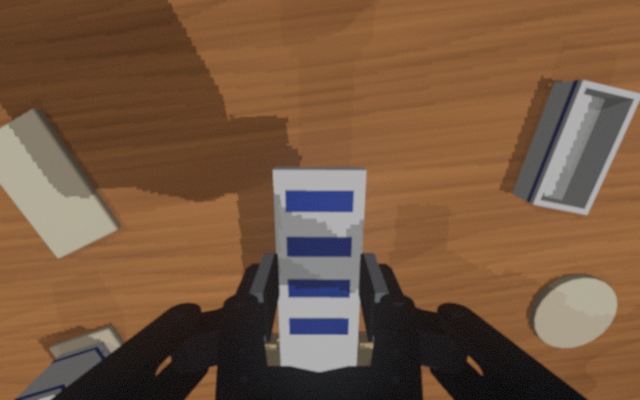

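The tile is lifted level: its end is still at row 170, the same place in the image. Carrying it over now.

```bash
python3 -m inch '[[[-4,-18,0],0],[[-11,-50,0],0],[[-18,-87,0],0],[[-26,-124,0],0],[[-34,-161,0],0],[[-42,-198,0],0],[[-50,-235,0],0],[[-57,-272,0],0],[[-65,-309,0],0],[[-72,-343,0],0],[[-77,-365,0],0],[[-78.5,-371,0],0.004]]'; python3 -m inch '[[[0,0,0],0],[[0,0,0],0]]'; python3 w.py buff 510 -364 8;  python3 d.py 482.5 -360.5 10.5 172.8
```

```text
clock: 11.68
eef_pos: [482.7, -363.4, 108.2]
tcp_rot: [179.9, -0.1, 172.6]
ft_force: [-0.6, -0.2, -1.2]
width: 38.4
grip_force: 40.6
clock: 11.85
eef_pos: [482.8, -359.4, 109.1]
tcp_rot: [179.9, -0.2, 172.8]
ft_force: [-0.9, -0.5, -0.8]
width: 38.3
grip_force: 40.6
buff [436.0, -350.4, 48.5, 28.2, 82.8]
shift [ 0.4 -1.6 99.1] turn 0.0 j6 -120.0
t 11.9 [ 483.1 -359.   109.6] rot [ 1.799e+02 -1.000e-01  1.728e+02] w 38.6 g 40.6 F [-0.2  0.1 -1.1]
```

```bash
python3 -m inch '[[[0.5,-1.5,30],0],[[0.5,-1.5,65],0],[[0.5,-1.5,85],0],[[0.5,-1.5,92],0],[[0.5,-1.5,96],0],[[0.5,-1.5,98],0],[[0.5,-1.5,99.2],0],[[0.5,-1.5,99.2],0],[[0.5,-1.5,99.2],0]]'; python3 d.py 482.5 -360.5 10 172.8
```

```text
clock: 12.65
eef_pos: [483.4, -362.2, 12.8]
tcp_rot: [-180.0, 0.1, 172.8]
ft_force: [0.2, -0.7, 0.8]
width: 38.3
grip_force: 40.6
shift [1.1 1.6 2.8] turn -0.0 j6 -120.0
t 12.65 [ 483.4 -362.2   12.8] rot [-1.800e+02  1.000e-01  1.728e+02] w 38.3 g 40.6 F [ 0.2 -0.7  0.8]
```

```bash
python3 -m inch '[[[0.5,0.5,1.5],0],[[0.5,0.5,2.5],0],[[0.5,0.5,3],0],[[0.5,0.5,3],0]]'; python3 -m inch '[[[0,0,0],0],[[0,0,0],0],[[0,0,0],0],[[0,0,0],0]]' 0.75;  python3 -m inch '[[[0,0,-30],0],[[0,0,-70],0],[[0,0,-110],0],[[0,0,-150],0],[[0,0,-160],0],[[0,0,-160],0]]' 1
python3 - <<'E'
from m import *
for n in ['wrist','top']:
    g=cam(n); cv2.imwrite(f'pics/{n}6.png',g['color'][:,:,::-1])
    print(n,'tile',rect(blob(g,'w',[470,-359,15],15)),'setter',rect(np.r_[blob(g,'buff',[425,-352,8],8),blob(g,'buff',[597,-375,8],8)]))
E
python3 d.py 426 210 140 162
```

```text
clock: 12.98
eef_pos: [482.6, -361.5, 9.4]
tcp_rot: [-180.0, 0.0, 172.8]
ft_force: [-0.3, 2.0, 5.2]
width: 38.1
grip_force: 41.2
clock: 13.32
eef_pos: [482.6, -361.5, 8.7]
tcp_rot: [180.0, 0.0, 172.8]
ft_force: [0.1, -0.6, 0.8]
width: 64.1
grip_force: 0.0
clock: 13.82
eef_pos: [483.5, -362.3, 172.2]
tcp_rot: [-179.8, 0.3, 172.8]
ft_force: [0.5, -0.1, -0.2]
width: 85.4
grip_force: 0.0
wrist tile [510.3, -366.2, 160.8, 40.8, -7.5] setter [509.7, -364.5, 175.8, 57.7, -7.1]
top tile [538.4, -367.4, 104.5, 42.4, -7.8] setter [540.4, -365.5, 118.9, 61.6, -7.1]
shift [127.6 559.7  28.3] turn 0.188 j6 -46.0
t 13.92 [ 482.3 -361.3  168.3] rot [180.   -0.  172.8] w 85.6 g 0.0 F [ 1.1 -0.1 -0.1]
```

View pics/wrist6.png

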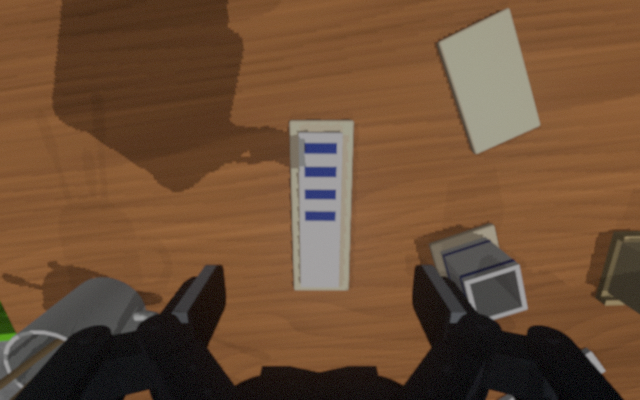

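The tile lies on the long setter, centred to about 2 mm. Next is the dish.

```bash
python3 -m inch '[[[5,20,0],0.02],[[13,55,0],0.04],[[21,94,0],0.06],[[30,133,5],0.08],[[39,172,10],0.1],[[48,211,15],0.12],[[57,250,20],0.14],[[66,289,20],0.16],[[75,328,20],0.18],[[84,367,20],0.188],[[93,406,20],0.188],[[102,445,20],0.188]]';  python3 d.py 426 210 140 162
```

```text
clock: 14.92
eef_pos: [435.8, 94.6, 147.2]
tcp_rot: [-179.9, -0.2, 162.0]
ft_force: [0.8, -0.2, 0.6]
width: 85.6
grip_force: 0.0
shift [ 45.  106.8   7.2] turn 0.0 j6 -46.0
t 14.92 [435.8  94.6 147.2] rot [-179.9   -0.2  162. ] w 85.6 g 0.0 F [ 0.8 -0.2  0.6]
```

```bash
python3 -m inch '[[[14,34,2],0],[[28,70,4],0],[[40,98,7],0],[[45,107,7],0],[[45,107,7],0],[[45,107,7],0]]'; python3 w.py 62 426 210 28; python3 d.py 426 210 10 162
```

```text
clock: 15.42
eef_pos: [426.7, 208.3, 140.7]
tcp_rot: [-179.9, -0.1, 162.1]
ft_force: [-0.3, -0.1, 0.2]
width: 85.6
grip_force: 0.0
1650 27.4 [426.0, 209.2, 87.8, 44.2, -18.0]
shift [  1.7   1.9 130.9] turn 0.0 j6 -46.0
t 15.47 [427.  207.7 140.9] rot [-1.799e+02 -1.000e-01  1.620e+02] w 85.4 g 0.0 F [-0.9  0.5  0.1]
```

```bash
python3 -m inch '[[[1,0.5,35],0],[[1.2,1,75],0],[[1.2,1,110],0],[[1.2,1,128],0],[[1.2,1,135],0],[[1.2,1,135.5],0],[[1.2,1,135.5],0]]'; python3 -m inch '[[[0,0,0],0],[[0,0,0],0],[[0,0,0],0],[[0,0,0],0],[[0,0,0],0],[[0,0,0],0],[[0,0,0],0]]' 0.2 40; python3 d.py 426 209 5 162;  python3 -m inch '[[[0,0,-5],0],[[0,0,-30],0],[[0,0,-70],0],[[0,0,-110],0],[[0,0,-125],0],[[0,0,-125],0],[[0,0,-125],0]]'; python3 d.py 410 -198 130 -161.5
```

```text
clock: 16.05
eef_pos: [427.0, 209.1, 6.7]
tcp_rot: [180.0, -0.0, 162.0]
ft_force: [-0.3, -0.2, 0.9]
width: 85.4
grip_force: 0.0
clock: 16.63
eef_pos: [427.0, 210.0, 7.4]
tcp_rot: [179.9, 0.1, 162.0]
ft_force: [-0.9, -1.8, 10.8]
width: 43.2
grip_force: 40.1
shift [ 0.6 -1.2  2.4] turn 0.001 j6 -46.0
t 16.63 [427.  210.    7.4] rot [1.799e+02 1.000e-01 1.620e+02] w 43.2 g 40.1 F [-0.9 -1.8 10.8]
clock: 17.22
eef_pos: [426.6, 209.9, 132.1]
tcp_rot: [179.9, 0.1, 162.0]
ft_force: [-1.5, -0.1, -1.8]
width: 42.9
grip_force: 41.8
shift [-110.  -393.1    2.1] turn -0.636 j6 226.0
t 17.22 [426.6 209.9 132.1] rot [1.799e+02 1.000e-01 1.620e+02] w 42.9 g 41.8 F [-1.5 -0.1 -1.8]
```

```bash
python3 -m inch '[[[-10,-19,0],-0.03],[[-27,-51,0],-0.08],[[-44,-84,0],-0.14],[[-61,-117,0],-0.2],[[-78,-150,0],-0.26],[[-94,-183,0],-0.32],[[-100,-220,0],-0.38],[[-104,-257,0],-0.44],[[-107,-294,0],-0.5],[[-109,-331,0],-0.56],[[-110,-366,0],-0.61],[[-110,-390,0],-0.636]]';  python3 d.py 410 -198 60 -161.5
```

```text
clock: 18.22
eef_pos: [409.4, -197.2, 129.7]
tcp_rot: [179.9, -0.1, -161.4]
ft_force: [0.7, 0.2, -1.2]
width: 43.3
grip_force: 41.7
shift [-0.4 -0.9 69.7] turn 0.001 j6 226.0
t 18.22 [ 409.4 -197.2  129.7] rot [ 1.799e+02 -1.000e-01 -1.614e+02] w 43.3 g 41.7 F [ 0.7  0.2 -1.2]
```

```bash
python3 -m inch '[[[0,1,30],0],[[0,1,60],0],[[0,1,85],0],[[0,1,100],0],[[0,1,100],0],[[0,1,100],0]]';  python3 d.py 410 -198 16 -161.5
```

```text
clock: 18.72
eef_pos: [409.7, -193.6, 30.0]
tcp_rot: [179.8, -0.1, -161.5]
ft_force: [-0.0, -0.5, -1.6]
width: 43.2
grip_force: 41.6
shift [ 1.1 -4.3 14. ] turn -0.001 j6 226.0
t 18.72 [ 409.7 -193.6   30. ] rot [ 1.798e+02 -1.000e-01 -1.615e+02] w 43.2 g 41.6 F [-0.  -0.5 -1.6]
```

```bash
python3 -m inch '[[[1,-4.2,7],0],[[1,-4.2,11],0],[[1,-4.2,13],0],[[1,-4.2,14.5],0],[[1,-4.2,14.5],0],[[1,-4.2,14.5],0]]'; python3 -m inch '[[[0,0,0],0],[[0,0,0],0],[[0,0,0],0],[[0,0,0],0]]' 0.85;  python3 -m inch '[[[0,0,-30],0],[[0,0,-70],0],[[0,0,-110],0],[[0,0,-150],0],[[0,0,-160],0],[[0,0,-160],0]]' 1
python3 - <<'E'
from m import *
for n in ['wrist','top']:
    g=cam(n); cv2.imwrite(f'pics/{n}7.png',g['color'][:,:,::-1]); P=cloud(g)
    q=P[(np.hypot(P[...,0]-410,P[...,1]+198)<62)&(abs(P[...,2]-36)<5)&(g['depth']>0)]; print(n,'dish',rect(q[:,:2]),q[:,2].mean())
    print('setter',rect(blob(g,'buff',[410,-225,8],8)))
E
python3 d.py 540 372 140 -161.5
```

```text
clock: 19.22
eef_pos: [411.0, -198.4, 17.0]
tcp_rot: [-180.0, 0.0, -161.5]
ft_force: [-0.8, -0.3, -0.7]
width: 43.5
grip_force: 41.7
clock: 19.55
eef_pos: [411.0, -198.5, 16.9]
tcp_rot: [-180.0, 0.0, -161.5]
ft_force: [0.1, 0.3, 0.1]
width: 72.7
grip_force: 0.0
clock: 20.05
eef_pos: [411.8, -199.0, 179.9]
tcp_rot: [-179.7, 0.2, -161.5]
ft_force: [-0.1, 0.2, 0.6]
width: 85.1
grip_force: 0.0
wrist dish [410.1, -199.2, 88.0, 44.1, 18.4] 35.56539032445538
setter [461.8, -210.0, 12.2, 5.2, 17.0]
top dish [410.1, -197.0, 89.1, 45.0, 18.7] 34.88336531596556
setter [369.4, -239.6, 7.0, 1.7, -46.8]
shift [-303.3  500.    36.7] turn -0.001 j6 286.0
t 20.15 [ 410.7 -198.3  176.7] rot [-180.     0.  -161.5] w 85.3 g 0.0 F [ 0.5 -0.5  0.3]
```

View pics/wrist7.png

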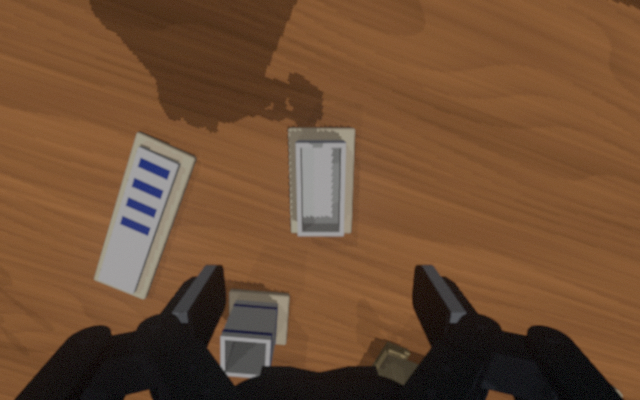

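The dish is centred and square on its setter (dish at col 320, row 185). Last is the cup. I set the yaw so the fingers stay clear of the pink and orange cups.

```bash
python3 -m inch '[[[-11,18,0],-0.02],[[-30,50,0],-0.04],[[-50,83,0],-0.06],[[-71,117,0],-0.08],[[-92,151,0],-0.1],[[-112,185,0],-0.12],[[-132,218,0],-0.14],[[-153,252,0],-0.16],[[-174,286,0],-0.18],[[-194,320,0],-0.2],[[-215,354,0],-0.2],[[-235,388,0],-0.2]]';  python3 d.py 540 372 150 -150
```

```text
clock: 21.15
eef_pos: [510.4, 246.0, 174.6]
tcp_rot: [180.0, -0.2, -150.1]
ft_force: [1.2, -0.2, 0.8]
width: 85.4
grip_force: 0.0
shift [-88.5  94.4  24.6] turn -0.001 j6 275.0
t 21.15 [510.4 246.  174.6] rot [ 180.    -0.2 -150.1] w 85.4 g 0.0 F [ 1.2 -0.2  0.8]
```

```bash
python3 -m inch '[[[-25,27,5],0],[[-52,56,12],0],[[-76,82,20],0],[[-88,94,24],0],[[-88.5,94.5,24],0],[[-88.5,94.5,24],0],[[-88.5,94.5,24],0]]'; python3 w.py 42 540 372 62; python3 d.py 540 372 28 -150
```

```text
clock: 21.73
eef_pos: [539.9, 369.2, 151.3]
tcp_rot: [-180.0, -0.1, -150.1]
ft_force: [0.4, 0.2, 0.1]
width: 85.5
grip_force: 0.0
1299 61.0 [539.2, 371.8, 55.1, 55.1, -21.8]
shift [ -1.3   2.7 124. ] turn -0.002 j6 275.0
t 21.78 [540.2 369.  152. ] rot [-1.800e+02 -1.000e-01 -1.501e+02] w 85.5 g 0.0 F [-0.  -0.3  0.6]
```

```bash
python3 -m inch '[[[-0.5,2.5,35],0],[[-0.5,2.7,75],0],[[-0.5,2.7,105],0],[[-0.5,2.7,120],0],[[-0.5,2.7,124],0],[[-0.5,2.7,124],0],[[-0.5,2.7,124],0]]' && python3 -m inch '[[[0,0,0],0],[[0,0,0],0],[[0,0,0],0],[[0,0,0],0],[[0,0,0],0],[[0,0,0],0]]' 0.3 40; python3 d.py 540 372 28 -150;  python3 -m inch '[[[0,0,-10],0],[[0,0,-40],0],[[0,0,-75],0],[[0,0,-100],0],[[0,0,-100],0],[[0,0,-100],0]]'; python3 d.py 583 236 128 -150
```

```text
clock: 22.37
eef_pos: [540.2, 372.3, 30.0]
tcp_rot: [180.0, 0.1, -150.1]
ft_force: [0.3, -0.8, 0.5]
width: 85.3
grip_force: 0.0
clock: 22.87
eef_pos: [540.1, 372.8, 30.6]
tcp_rot: [-180.0, 0.1, -150.1]
ft_force: [-1.4, -2.8, 8.3]
width: 55.8
grip_force: 41.6
shift [ 0.6 -0.7  2.6] turn -0.001 j6 275.0
t 22.87 [540.1 372.8  30.6] rot [-1.800e+02  1.000e-01 -1.501e+02] w 55.8 g 41.6 F [-1.4 -2.8  8.3]
clock: 23.37
eef_pos: [540.0, 373.0, 131.1]
tcp_rot: [180.0, 0.2, -150.1]
ft_force: [0.5, -0.0, -1.5]
width: 55.7
grip_force: 43.0
shift [  31.1 -140.1    3.1] turn -0.001 j6 262.0
t 23.37 [540.  373.  131.1] rot [ 180.     0.2 -150.1] w 55.7 g 43.0 F [ 0.5 -0.  -1.5]
```

```bash
python3 -m inch '[[[6,-25,0],0],[[13,-58,0],0],[[20,-91,0],0],[[27,-122,0],0],[[31,-140,0],0],[[31,-140,0],0],[[31,-140,0],0],[[31,-140,0],0]]'; python3 w.py buff 583 236 8 w8; python3 d.py 583 236 38 -150
```

```text
clock: 24.03
eef_pos: [582.1, 236.3, 128.1]
tcp_rot: [180.0, -0.1, -150.1]
ft_force: [-0.1, 0.5, -1.3]
width: 55.4
grip_force: 43.0
buff [572.1, 231.0, 74.8, 50.9, -60.1]
shift [-0.5 -1.1 90.3] turn -0.001 j6 262.0
t 24.08 [582.  236.7 128.3] rot [ 180.   -0. -150.] w 55.5 g 43.0 F [ 0.7 -0.3 -1.1]
```

View pics/w8.png

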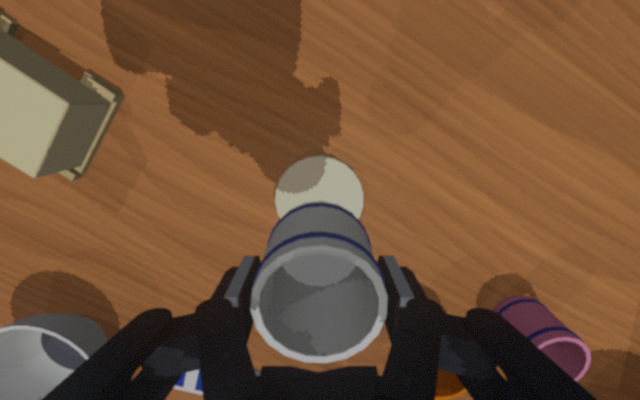

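The cup is centred on the setter in the view (both at col 320), and the far edge puts the setter centre at (583, 237). Lowering.

```bash
python3 -m inch '[[[-0.5,-0.5,35],0],[[-0.5,-0.5,65],0],[[-0.5,-0.5,82],0],[[-0.5,-0.5,87],0],[[-0.5,-0.5,89],0],[[-0.5,-0.5,89.7],0],[[-0.5,-0.5,89.7],0],[[-0.5,-0.5,89.7],0]]'; python3 d.py 583 236 38 -150
```

```text
clock: 24.75
eef_pos: [583.6, 236.1, 40.0]
tcp_rot: [-180.0, 0.1, -150.1]
ft_force: [-0.5, 0.5, -0.9]
width: 55.6
grip_force: 43.0
shift [0.6 0.2 2. ] turn -0.001 j6 262.0
t 24.75 [583.6 236.1  40. ] rot [-1.800e+02  1.000e-01 -1.501e+02] w 55.6 g 43.0 F [-0.5  0.5 -0.9]
```

```bash
python3 -m inch '[[[0,0,0.8],0],[[0,0,1.3],0],[[0,0,1.3],0]]'; python3 -m inch '[[[0,0,0],0],[[0,0,0],0],[[0,0,0],0],[[0,0,0],0]]' 0.9;  python3 -m inch '[[[0,0,-30],0],[[0,0,-70],0],[[0,0,-110],0],[[0,0,-150],0],[[0,0,-160],0],[[0,0,-160],0]]' 1;  python3 -m inch '[[[0,0,0],0],[[0,0,0],0],[[0,0,0],0],[[0,0,0],0]]'
python3 - <<'E'
from m import *
for n in ['wrist','top']:
    g=cam(n); cv2.imwrite(f'pics/{n}9.png',g['color'][:,:,::-1]); P=cloud(g)
    for t,X,h,r in [('cup',[583,236],70,42),('pot',[585,-217],68,45),('dish',[410,-198],36,62),('brick',[618,-3],55,75)]:
        q=P[(np.hypot(P[...,0]-X[0],P[...,1]-X[1])<r)&(abs(P[...,2]-h)<5)&(g['depth']>0)]
        if len(q)>50: print(n,t,rect(q[:,:2]),q[:,2].mean().round(1))
E
python3 d.py 0 0 0 0
```

```text
clock: 25.0
eef_pos: [583.5, 235.8, 38.6]
tcp_rot: [-180.0, 0.1, -150.1]
ft_force: [-1.2, -0.1, 4.6]
width: 55.6
grip_force: 43.4
clock: 25.33
eef_pos: [583.2, 235.6, 37.8]
tcp_rot: [180.0, 0.0, -150.1]
ft_force: [0.0, -0.8, -0.1]
width: 77.0
grip_force: 0.0
clock: 25.83
eef_pos: [584.3, 236.0, 201.5]
tcp_rot: [-179.9, 0.4, -150.1]
ft_force: [-0.3, 0.3, -0.6]
width: 85.4
grip_force: 0.0
clock: 26.17
eef_pos: [582.9, 235.5, 196.3]
tcp_rot: [180.0, -0.1, -150.1]
ft_force: [0.7, -0.3, -0.4]
width: 85.2
grip_force: 0.0
wrist cup [582.4, 235.1, 55.1, 55.0, 72.6] 69.3
wrist brick [617.7, -2.4, 114.4, 63.1, 84.1] 54.9
top cup [584.2, 222.1, 53.4, 26.5, 0.2] 69.3
top pot [586.3, -216.6, 49.9, 48.4, -77.0] 66.8
top dish [410.0, -197.3, 89.4, 45.8, 18.6] 34.8
top brick [618.7, -2.1, 114.2, 62.5, 84.1] 54.3
shift [622.8  86.6 196.7] turn -2.619 j6 90.0
t 26.27 [583.  235.6 196.7] rot [ 1.800e+02 -1.000e-01 -1.501e+02] w 85.5 g 0.0 F [-0.2 -0.8 -0.1]
```

View pics/top9.png

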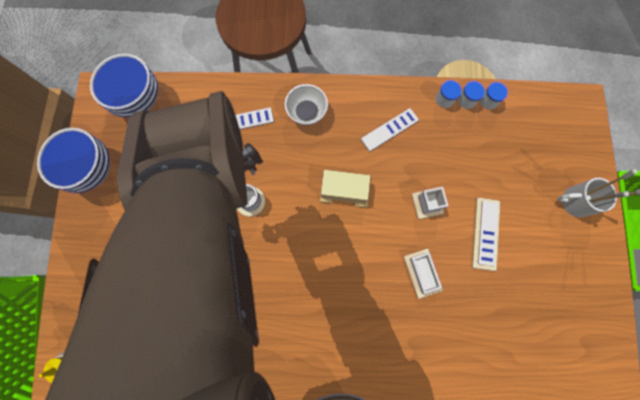

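The top picture shows all four pieces on their setters: cup (250, 200), pot (432, 200), dish (425, 273) and tile (487, 232). The brick is unmoved at (345, 188) and the arm touches nothing.

```bash
python3 -c "
from bench import hand_in; print(hand_in())"
```

```text
the job is handed in; nothing more can be done
None
```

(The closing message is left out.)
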